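Lay the slide box down flat against the tray's rim

TASK

The tall slide box standing on end in the steel tray is packed with glass slides. Tip it over, away from the end rim it stands beside, and let its upper end down gently, without letting it fall, so that it lies flat with its lid up and its foot end square against that rim. Only push it and support it with the fingers: do not grip or lift it, and leave the other things where they are.

Things in the scene. Friction and masses are not known exactly. Their poses are not given: they have to be found in the camera images.
- slide_box: Closed ivory plastic slide box, 34 mm thick, 98 wide, 208 tall, 0.25 to 0.47 kg, evenly loaded. Starts standing on its small end, 3 to 21 mm clear of the stop. Origin: centre of the end it stands on (foot end). z: along the 208 mm (up at the start); x: through the thickness, away from the stop; y: width. +x face is the base, to end underneath; -x face is the lid with a blank white card, to end on top
- box_heel (a point): middle of the foot edge on the base (+x) side, the edge about which the box tips; 17 mm along x from the box's origin
- box_top (a point): middle of the upper edge on the base (+x) side, 208 mm above the heel; this edge comes down as the box is tipped. Friction of the box on tray and fingers is about 0.5 to 0.7
- lid_face (a point): centre of the lid face (-x face) of the slide box; 34 mm above the tray floor when the box lies properly flat
- tray: Steel instrument tray, fixed to the bench, 340 x 260 mm inside with a 4 mm wall and a rolled edge reaching 14 mm beyond the inner faces; rim top 22 mm and inner floor 3 mm above the bench. Origin: centre of its underside. x runs along the 340 mm length, from the stop towards the far end, z is up; beyond the laid-down box 130 mm of bare floor remain
- stop (a point): the stop: inner face of the tray's end rim at its -x end, middle of its width, at floor level; the rim stands 19 mm above the tray floor. Axes as the tray's: x points away from the rim, along the tray, the way the box has to tip
- oil_bottle: small white dropper bottle, black cap, 26 mm diameter, 66 mm tall, in the tray beside the slide box, on the tray's -y side; leave it
- mailer: clear flat slide mailer with a white end, 83 x 33 x 14 mm, lying along the tray's -y side; leave it
- coverslips: small square coverslip box, 36 x 36 x 20 mm, in the tray on the +y side; leave it
- media_bottle: clear bottle with blue cap, 70 mm diameter, 146 mm tall, on the bench; leave it
- petri_stack: stack of three clear dishes, 90 mm diameter, 44 mm tall, on the bench; leave it
- flat_box: small ivory slide box already lying flat on the bench, 100 x 82 x 32 mm; leave it
- coplin: square glass staining jar, foot 58 x 58 mm, 96 mm tall, on the bench; leave it

How it is judged:
At the end, for the whole second after the job is handed in: The slide box lies still and flat on its base on the tray floor (within 0.04 rad), lid up, with the middle of its foot end within 8 mm of the stop rim and its length square to the rim within 0.09 rad (5 degrees) (angle between slide_box's own z axis and vertical between 1.53 and 1.61 rad and height (world z) of lid_face between 0.034 and 0.04 m and x of slide_box in the frame of stop between -0.004 and 0.008 m and angle between the z axis of slide_box and the x axis of tray, either way round below 0.09 rad and linear speed of slide_box below 0.01 m/s and angular speed of slide_box below 0.08 rad/s); the robot touches nothing.
It fails at once if the box falls or is slammed: it turns faster than 4.5 rad/s (dropping its upper end from 30 mm is about that) (angular speed of slide_box above 4.5 rad/s).
It fails at once if the box is lifted off the tray or tipped the wrong way: its heel edge rises more than 20 mm from the tray floor (height (world z) of box_heel above 0.023 m).
It fails at once if the box is gripped or jammed: the fingers press on it with more than 30 N (contact force between the fingers and slide_box above 30 N).
It fails at once if another thing is moved by more than 20 mm (distance of any of oil_bottle, mailer, coverslips, media_bottle, petri_stack, flat_box, coplin from where it was at the start of the episode above 0.02 m).
It also fails if it takes over 64 s, if anything falls off the work surface, if the arm or the gripper's body presses on something with over 40 N, if the wrist force passes 120 N, or if a joint passes its speed limit or range.

ROBOT

A 6-joint arm with a two-finger parallel gripper is mounted at the origin on the work surface. World frame = base frame: x ahead of the robot, y to its left, z up, the work surface at z = 0. Lengths are in m, angles in rad, forces in N, time in s.
With the tool pointing down it reaches from about 0.25 to 0.725 m from the base axis. Payload 4 kg.
Tool frame: the origin (TCP) lies on the centre line of the jaws, within the pads' length; the fingertips stand 22 mm ahead of it and the grasp point (between the pads) lies 3 mm ahead of it; z points along the fingers, y is the line along which they close (so a half turn about z gives the same grasp; the last joint's range is limited). The gripper opens to 85 mm and grips with 20 to 120 N. Pads are 22 mm wide; open, the fingers measure 114 mm over their backs; the gripper's body (76 mm by 85 mm) begins 54 mm behind the grasp point. The pads swing forward as they close: fully open they stand 13 mm farther back than shut.
Start: joints at [-1.295, 0.241, 0.005, 1.335, 0, 1.571], TCP at [0.136, -0.481, 0.253] pointing down, gripper open.
Joint ranges: [-2.72, 2.72], [-1.05, 1.87], [-1.09, 1.28], [-1.99, 2.15], [-1.42, 1.44], [-3.14, 3.14]. Speed limits (rad/s): [2.79, 2.79, 3.14, 3.14, 3.14, 3.14].

INTERFACE

Orientations are given as a unit quaternion [x, y, z, w].
In Python, from workcell import bot gives the robot as it stands.
- The arm moves only by the shell command python3 -m inch 'ROWS'. ROWS is JSON, one flat list of numbers, 7 for each row, row after row: the shift along the world's x, y, z in mm, then the turn, a rotation vector about the world's x, y, z in rad, then the opening in per cent of the stroke, from 0 (shut) to 100 (fully open). A call has 1 to 8 rows; each row is the pose to reach, as a shift and turn from the pose commanded when the call began; what a row does not reach only later rows make up. A row lasts 1/12 s, in which the tool goes at most 41.7 mm and 7.16 degrees, less where a joint would pass 70% of its speed; a pose out of reach is approached as far as the arm can. A call with a gripper value outside its range is refused whole. The fingers move at their own pace and stop on an object; the grip force is fixed at half the most. Time passes only in rows, so rows that repeat a pose let the fingers close. It gives the time, the measured TCP pose, the force, the opening and the grip force at its end, in the units of the state.
- bot.get_obs(): the state, without advancing time (a new reading comes with each control period).
- bot.camera(name): name is "scene" or "top" or "wrist"; returns the picture (400x640x3 uint8, blue, green, red); there is no depth.
- bot.camera_info(name): a dict with "intrinsics" (3x3 intrinsics, pixels), "camera_from_world" (4x4, takes a point from world to camera coordinates); the wrist camera has in their place "hand_eye" (4x4, takes a point from camera to tool coordinates, whose origin is the TCP and whose axes are the flange's). Camera axes: x right, y down, z forward; pixel columns grow to the right and rows downward; lengths in m; the calibration is good to about 2 mm. A picture is of the moment at which its call begins: read the wrist's pose just before it. camera_info takes no time and is no camera call.
- bot.job_done(): hands the job in; it is judged then, once.
Trained networks look in the newest picture that a camera, given by its name, has taken for a name from the list of things; names that differ only in an ending like _2 or _b are one class to them, and where a whole thing is asked for, a point or a joint stands for the part that bears it (a point fixed in the world has none). Each returns a list of dicts, best first, with "confidence" (0 to 1); they miss things now and then, are a little off and sometimes report something else, mostly with a low value. They report only what shows in the picture. A call takes as long as a camera call.
- bot.silhouettes(camera, target): "mask" (400x640 bool, what is visible of it) and "uv" ([column, row] in pixels, amid what is visible of it).
- bot.spot_point(camera, target): "uv" ([column, row] in pixels: a listed point, or the origin of a listed thing).
The state is a dict: "clock": time; "joint_pos": joint angles; "joint_vel": joint speeds; "tau": joint torques, N m; "eef_pos": TCP position; "tool_rot": TCP orientation; "ft_force": force on the tool from outside, world axes, zero at the start; "ft_torque": the same for the moment, N m; "grip_width": finger opening in m; "grasp_force": force on a finger pad.
Only numpy, scipy, OpenCV 4.12 (cv2) and the standard library are available. Lean on these libraries where they do the work, as an engineer would, in place of code of your own. Each camera call takes 0.05 s, during which the arm holds its last target. There are 200 camera calls.

## Working session

There is one attempt and no reset: what is moved stays moved. The work goes in short steps, Python scripts to look and compute and a shell command to move; the robot and the scene stay as the last step left them, time stands still between calls to the robot, and variables do not carry over. Pictures are saved under pics/ and viewed, at most 13 in all, crops included, and the job is handed in when it is done.

```bash
ls; mkdir -p pics; cat > h.py <<'E'
import numpy as np, cv2
from workcell import bot
def ray(cam,uv):
    i=bot.camera_info(cam);K=np.array(i["intrinsics"]);T=np.array(i["camera_from_world"])
    d=np.linalg.inv(K)@[uv[0],uv[1],1];R=T[:3,:3];return -R.T@T[:3,3],R.T@d
def onz(cam,uv,z):
    o,d=ray(cam,uv);return o+d*(z-o[2])/d[2]
def tri(c1,u1,c2,u2):
    o1,d1=ray(c1,u1);o2,d2=ray(c2,u2);A=np.stack([d1,-d2],1)
    s=np.linalg.lstsq(A,o2-o1,rcond=None)[0];p,q=o1+s[0]*d1,o2+s[1]*d2
    return (p+q)/2,np.linalg.norm(p-q)
E
python3 - <<'E'
from h import *
np.set_printoptions(precision=4,suppress=True)
im={c:bot.camera(c) for c in("scene","top")}
cv2.imwrite("pics/s.png",im["scene"]);cv2.imwrite("pics/t.png",im["top"])
for n in["slide_box","box_heel","box_top","lid_face","stop","tray","oil_bottle","coverslips","mailer"]:
    for c in im:
        r=bot.spot_point(c,n)[:2];print(n,c,[(np.round(x["uv"],1),round(x["confidence"],2)) for x in r])
for c in im: print(c,ray(c,(320,200)))
print(bot.get_obs())
E
```

```text
pics
slide_box scene [(array([268.1, 224.7]), 0.98)]
slide_box top [(array([361.2, 188. ]), 0.77), (array([353.7, 157.3]), 0.4)]
box_heel scene [(array([275.7, 223.8]), 0.77)]
box_heel top [(array([354.6, 184.6]), 0.59)]
box_top scene [(array([472.1, 255.3]), 0.68), (array([268.3, 181.6]), 0.61)]
box_top top [(array([362.9, 180.9]), 0.85)]
lid_face scene [(array([261.8, 201.2]), 0.67)]
lid_face top [(array([372.3, 184.2]), 0.88), (array([431.1, 233.2]), 0.21)]
stop scene [(array([265.3, 217.2]), 0.67)]
stop top [(array([368.3, 184.2]), 0.73), (array([330.3, 165.7]), 0.5)]
tray scene [(array([317.8, 231.6]), 0.7)]
tray top [(array([322.5, 198.1]), 0.55)]
oil_bottle scene [(array([438.9, 312.2]), 0.43), (array([259.6, 251.8]), 0.42)]
oil_bottle top [(array([354.3, 160.2]), 0.46)]
coverslips scene [(array([290.4, 197.8]), 0.66)]
coverslips top [(array([357.8, 221. ]), 0.45)]
mailer scene [(array([289. , 256.1]), 0.57), (array([238.1, 159.4]), 0.43)]
mailer top [(array([330.2, 167.7]), 0.7)]
scene (array([1.3875, 0.4877, 1.29  ]), array([-0.5502, -0.3176, -0.7723]))
top (array([0.4737, 0.0472, 1.6709]), array([ 0.0614, -0.0162, -0.998 ]))
{'clock': 1.0, 'joint_pos': array([-1.295 ,  0.2406,  0.005 ,  1.3352,  0.    ,  1.5708]), 'joint_vel': array([ 0.0004,  0.0013,  0.0008,  0.0003, -0.0009,  0.0008]), 'tau': array([  0.0006, -37.2212,  25.27  ,   0.0013,   0.0001,   0.    ]), 'eef_pos': array([ 0.1362, -0.4811,  0.2533]), 'tool_rot': array([ 0.9905,  0.1375,  0.    , -0.    ]), 'ft_force': array([0.1862, 0.1845, 0.2676]), 'ft_torque': array([-0.0208,  0.0355, -0.0034]), 'grasp_force': 0.0, 'grip_width': 0.08545177569149161}
```

```bash
python3 - <<'E'
import cv2
a=cv2.imread("pics/s.png")[130:330,180:450];b=cv2.imread("pics/t.png")[120:280,240:440]
cv2.imwrite("pics/sc.png",cv2.resize(a,None,fx=2.9,fy=2.9,interpolation=2));cv2.imwrite("pics/tc.png",cv2.resize(b,None,fx=3.7,fy=3.7,interpolation=2))
E
```

```text
(no output)
```

View pics/sc.png

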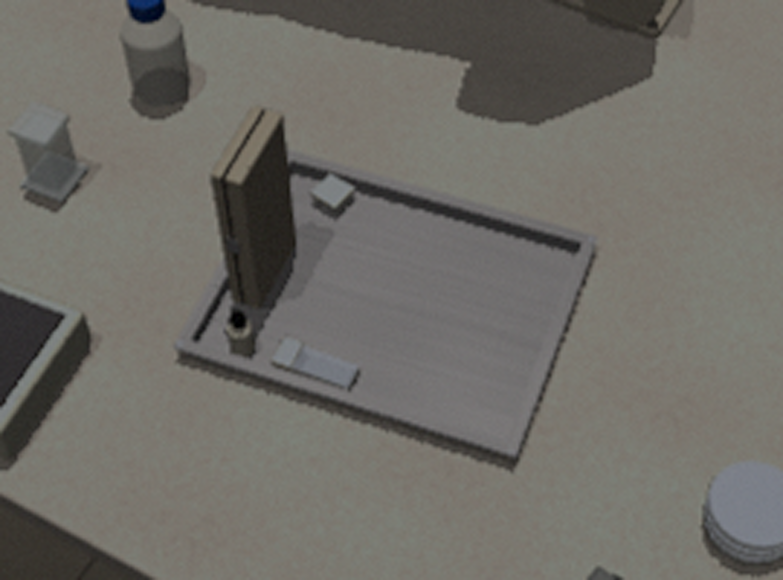

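View pics/tc.png

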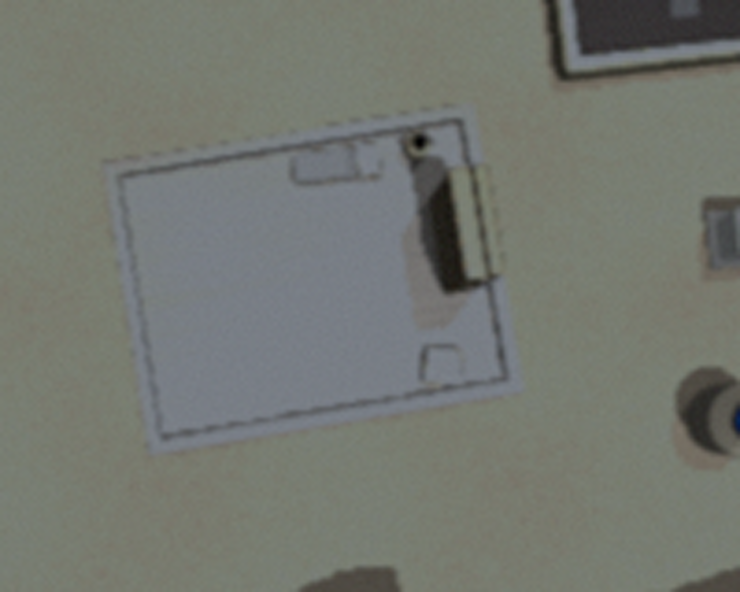

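View pics/s.png

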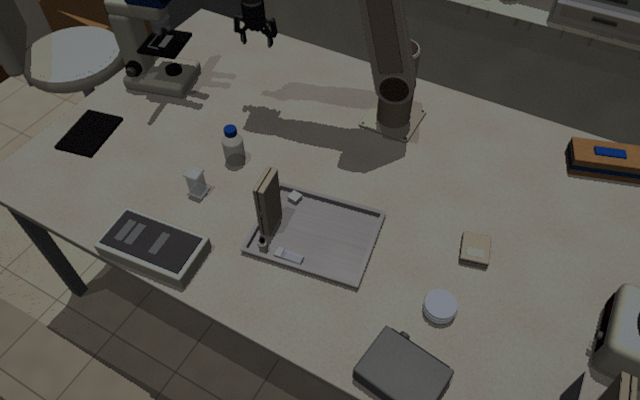

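The standing box is at scene ≈(268,205) and top ≈(368,180). It is beside the rim at the right end of the tray in the top view. The oil bottle is just above it, the mailer is upper left and the coverslips are below. I'll compute the geometry from the corners.

```bash
python3 - <<'E'
from h import *
np.set_printoptions(precision=4,suppress=True)
f=lambda p:(p[0]/3.7+240,p[1]/3.7+120)
g=lambda p:(p[0]/2.9+180,p[1]/2.9+130)
print("outer rim",[onz("top",f(p),.022)[:2] for p in[(103,162),(472,105),(520,388),(152,452)]])
print("inner@22",[onz("top",f(p),.022)[:2] for p in[(118,177),(463,120),(507,380),(162,437)]])
print("boxtop",[onz("top",f(p),.211)[:2] for p in[(448,170),(485,167),(497,275),(465,280)]])
print("boxtop scene",[onz("scene",g(p),.211)[:2] for p in[(213,179),(237,184),(284,114),(262,107)]])
print("heel scene",[onz("scene",g(p),.003)[:2] for p in[(257,307),(296,247)]])
print("outer scene",[onz("scene",g(p),.02)[:2] for p in[(178,347),(517,458),(595,238),(293,155)]])
m=bot.silhouettes("top","slide_box")[0];s=m["mask"].astype(np.uint8);print(m["confidence"],cv2.minAreaRect(cv2.findNonZero(s)))
for n,z in[("oil_bottle",.066),("mailer",.014),("coverslips",.02),("media_bottle",.1),("coplin",.096)]:
  for c in("top","scene"):
    r=bot.silhouettes(c,n)
    if r: print(n,c,r[0]["confidence"],onz(c,r[0]["uv"],z)[:2])
E
```

```text
outer rim [array([0.7084, 0.2063]), array([ 0.7602, -0.1547]), array([ 0.4829, -0.1952]), array([0.4268, 0.1612])]
inner@22 [array([0.6935, 0.1918]), array([ 0.7455, -0.1455]), array([ 0.4909, -0.1828]), array([0.441 , 0.1515])]
boxtop [array([ 0.6709, -0.1095]), array([ 0.6731, -0.1416]), array([ 0.5793, -0.1499]), array([ 0.5754, -0.1222])]
boxtop scene [array([ 0.6813, -0.1304]), array([ 0.6755, -0.1071]), array([ 0.578 , -0.1163]), array([ 0.5805, -0.1403])]
heel scene [array([ 0.6701, -0.1096]), array([ 0.5823, -0.116 ])]
outer scene [array([ 0.7607, -0.145 ]), array([0.7083, 0.215 ]), array([0.4268, 0.1675]), array([ 0.4831, -0.1806])]
0.91 ((364.8703308105469, 181.1783905029297), (33.58394241333008, 17.25986099243164), 81.02737426757812)
oil_bottle top 0.48 [ 0.7208 -0.0933]
mailer top 0.67 [ 0.7082 -0.0157]
mailer scene 0.74 [ 0.7053 -0.0281]
coverslips top 0.48 [ 0.5    -0.1227]
media_bottle top 0.75 [ 0.4457 -0.3767]
media_bottle scene 0.67 [ 0.4792 -0.3679]
coplin top 0.65 [ 0.616  -0.4038]
coplin scene 0.57 [ 0.6557 -0.3696]
```

```bash
python3 -m inch '[30,22,12,0,0,0,100, 60,44,25,0,0,-0.05,100, 90,65,38,0,0,-0.1,100, 120,87,50,0,0,-0.15,100, 150,108,50,0,0,-0.15,100, 180,130,50,0,0,-0.15,100, 210,152,50,0,0,-0.15,100, 240,173,50,0,0,-0.15,100]'
python3 -m inch '[30,22,0,0,0,0,100, 60,44,0,0,0,0,100, 90,65,0,0,0,0,100, 120,87,0,0,0,0,100, 150,109,0,0,0,0,100, 180,131,0,0,0,0,100, 210,153,0,0,0,0,100, 251,181,0,0,0,0,100]'
python3 -m inch '[0,0,0,0,0,0,100,0,0,0,0,0,0,100,0,0,0,0,0,0,100]'
python3 - <<'E'
from h import *
cv2.imwrite("pics/w1.png",bot.camera("wrist"));i=bot.camera_info("wrist");print(i)
cv2.imwrite("pics/s1.png",bot.camera("scene"));print(bot.get_obs())
E
```

```text
clock: 2.22
eef_pos: [0.3774, -0.3067, 0.3036]
tool_rot: [0.998, 0.063, 0.0, 0.0]
ft_force: [-0.4, -0.2, 0.3]
grip_width: 0.0854
grasp_force: 0.0
clock: 2.88
eef_pos: [0.6214, -0.1305, 0.3036]
tool_rot: [0.998, 0.063, 0.0, 0.0]
ft_force: [1.2, -1.0, 0.7]
grip_width: 0.0849
grasp_force: 0.0
clock: 3.13
eef_pos: [0.6204, -0.1315, 0.3025]
tool_rot: [0.998, 0.063, -0.001, -0.0]
ft_force: [-0.4, 0.1, -0.6]
grip_width: 0.0856
grasp_force: 0.0
{'intrinsics': array([[282.33199003,   0.        , 319.95900034],
       [  0.        , 282.33199003, 199.4113893 ],
       [  0.        ,   0.        ,   1.        ]]), 'hand_eye': array([[ 3.40675794e-04, -9.45543879e-01, -3.25494482e-01,
         8.31353858e-02],
       [ 9.99999770e-01,  1.31038361e-04,  6.65981169e-04,
        -6.02638646e-04],
       [-5.87062154e-04, -3.25494634e-01,  9.45543705e-01,
        -1.20931282e-01],
       [ 0.00000000e+00,  0.00000000e+00,  0.00000000e+00,
         1.00000000e+00]])}
{'clock': 3.2333, 'joint_pos': array([-2.10475513e-01,  5.13940124e-01,  5.35645855e-01,  1.59224410e+00,
       -2.66029341e-04,  2.80657788e+00]), 'joint_vel': array([-0.01146848, -0.01620082, -0.00243778, -0.0007466 ,  0.0019352 ,
        0.00188111]), 'tau': array([ 5.99456504e-01, -4.95802259e+01,  2.57261252e+01, -4.22538095e-02,
        2.53659824e-02, -1.69339830e-03]), 'eef_pos': array([ 0.61974391, -0.13247842,  0.30386577]), 'tool_rot': array([9.98061857e-01, 6.22293786e-02, 8.83800097e-05, 1.62841563e-04]), 'ft_force': array([0.35631061, 0.34675188, 0.19633652]), 'ft_torque': array([-0.0409106 , -0.00719888,  0.02072814]), 'grasp_force': 0.0, 'grip_width': 0.08586839517658584}
```

View pics/w1.png

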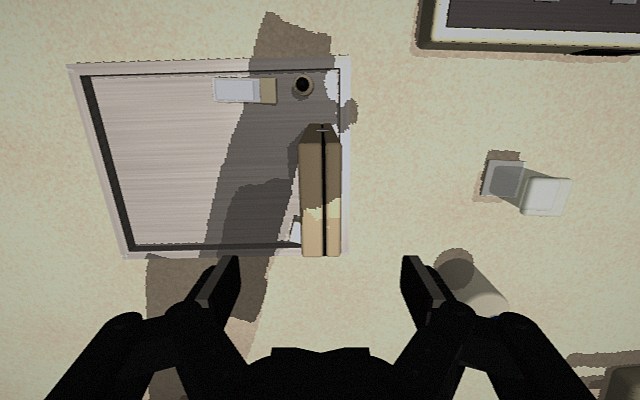

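The wrist view shows the box top face at corners (300,143), (340,143), (340,256) and (303,256), between and ahead of the fingers. Joint 6 is near its limit, so I'll take a half turn, which gives the same grasp.

```bash
python3 - <<'E'
from h import *
from scipy.spatial.transform import Rotation as R
i=bot.camera_info("wrist");o=bot.get_obs();K=i["intrinsics"];H=i["hand_eye"];Rw=R.from_quat(o["tool_rot"]).as_matrix();p=np.array(o["eef_pos"])
def w(u,v,z):
    c=p+Rw@H[:3,3];d=Rw@H[:3,:3]@np.linalg.inv(K)@[u,v,1];return np.round((c+d*(z-c[2])/d[2])[:2],4)
for u in[(300,143),(340,143),(340,256),(303,256)]:print("top",w(*u,.211))
for u in[(299,130),(299,241)]:print("heel?",w(*u,.003))
for u in[(339,68),(342,250)]:print("rim in",w(*u,.022))
for u in[(351,56),(351,256),(67,65),(124,257)]:print("rim out",w(*u,.02))
E
python3 -m inch '[0,0,0,0,0,0.12,100,0,0,0,0,0,0.24,100,0,0,0,0,0,0.36,100,0,0,0,0,0,0.48,100,0,0,0,0,0,0.6,100,0,0,0,0,0,0.72,100,0,0,0,0,0,0.84,100,0,0,0,0,0,0.96,100]'
python3 -m inch '[0,0,0,0,0,0.12,100,0,0,0,0,0,0.24,100,0,0,0,0,0,0.36,100,0,0,0,0,0,0.48,100,0,0,0,0,0,0.6,100,0,0,0,0,0,0.72,100,0,0,0,0,0,0.84,100,0,0,0,0,0,0.96,100]'
python3 -m inch '[0,0,0,0,0,0.12,100,0,0,0,0,0,0.24,100,0,0,0,0,0,0.36,100,0,0,0,0,0,0.48,100,0,0,0,0,0,0.6,100,0,0,0,0,0,0.72,100,0,0,0,0,0,0.84,100,0,0,0,0,0,0.96,100]'
python3 -m inch '[0,0,0,0,0,0.12,100,0,0,0,0,0,0.24,100,0,0,0,0,0,0.262,100,0,0,0,0,0,0.262,100]'
python3 - <<'E'
from workcell import bot
print(bot.get_obs())
E
```

```text
top [ 0.6717 -0.1105]
top [ 0.6754 -0.1402]
top [ 0.5802 -0.1544]
top [ 0.5763 -0.1228]
heel? [ 0.6605 -0.0964]
heel? [ 0.4812 -0.1145]
rim in [ 0.7471 -0.1412]
rim in [ 0.4837 -0.185 ]
rim out [ 0.7632 -0.1546]
rim out [ 0.4736 -0.2015]
rim out [0.7067 0.2106]
rim out [0.4258 0.1653]
clock: 3.9
eef_pos: [0.6194, -0.1331, 0.3047]
tool_rot: [0.855, 0.518, 0.001, 0.001]
ft_force: [-0.0, -0.0, 0.5]
grip_width: 0.0853
grasp_force: 0.0
clock: 4.57
eef_pos: [0.6194, -0.1331, 0.3047]
tool_rot: [0.519, 0.855, 0.0, 0.001]
ft_force: [-0.3, 1.1, 0.2]
grip_width: 0.0856
grasp_force: 0.0
clock: 5.23
eef_pos: [0.6194, -0.1331, 0.3047]
tool_rot: [0.066, 0.998, -0.0, 0.001]
ft_force: [-0.9, -0.1, 0.6]
grip_width: 0.0853
grasp_force: 0.0
clock: 5.57
eef_pos: [0.6198, -0.1327, 0.3044]
tool_rot: [-0.061, 0.998, -0.0, 0.001]
ft_force: [-0.6, 0.3, 0.3]
grip_width: 0.0854
grasp_force: 0.0
{'clock': 5.5667, 'joint_pos': array([-2.10931867e-01,  5.13152770e-01,  5.35794308e-01,  1.59210504e+00,
       -4.79621126e-05, -3.33459921e-01]), 'joint_vel': array([ 0.00639593,  0.00694592,  0.00411485, -0.00083595,  0.00045404,
        0.03334703]), 'tau': array([ 3.20474315e-02, -5.03896201e+01,  2.58071619e+01, -1.13013489e-02,
        1.76623027e-03, -2.45542405e-01]), 'eef_pos': array([ 0.61975273, -0.1327133 ,  0.30442291]), 'tool_rot': array([-6.12256812e-02,  9.98123725e-01, -2.02260975e-04,  6.35428965e-04]), 'ft_force': array([-0.59164016,  0.27629256,  0.27964058]), 'ft_torque': array([-0.03065011,  0.000721  ,  0.05997419]), 'grasp_force': 0.0, 'grip_width': 0.0853844326365426}
```

```bash
python3 -m inch '[6,1,-35,0,0,0.017,100, 6,1,-65,0,0,0.017,100, 6,1,-90,0,0,0.017,100, 6,1,-109,0,0,0.017,100, 6,1,-109,0,0,0.017,100,6,1,-109,0,0,0.017,55, 6,1,-109,0,0,0.017,55, 6,1,-109,0,0,0.017,55]'
python3 - <<'E'
from h import *
cv2.imwrite("pics/w2.png",bot.camera("wrist"));a=bot.camera("scene")[140:300,200:420];cv2.imwrite("pics/s2.png",cv2.resize(a,None,fx=3.6,fy=3.6,interpolation=2))
E
```

```text
clock: 6.23
eef_pos: [0.6277, -0.1311, 0.1968]
tool_rot: [-0.071, 0.997, -0.001, 0.002]
ft_force: [0.0, -0.4, 0.1]
grip_width: 0.0513
grasp_force: 0.0
```

View pics/w2.png

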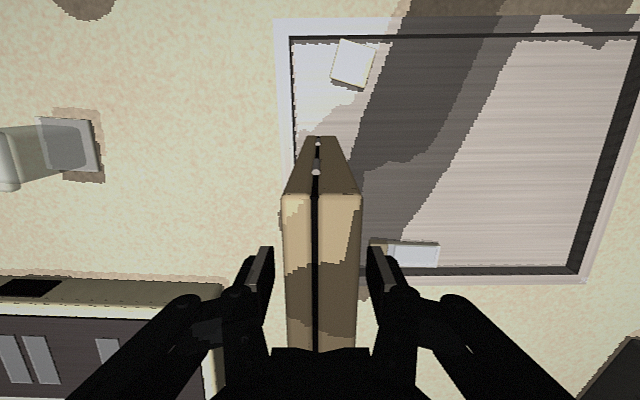

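The box stands centred between the pads, with its end spanning columns 282–362 and the pads at 272 and 367. I'll compute the tipping arc about the heel.

```bash
cat > t.py <<'E'
import numpy as np
# ideal path, (a,z) plane mm relative to heel (0.6236,-0.115,0.003)
def rig(t): t=np.radians(t);return -16.5*np.cos(t)+193.8*np.sin(t),16.5*np.sin(t)+193.8*np.cos(t)
def sup(th,ph,s,h=42.5,tip=9):
    th,ph=np.radians([th,ph]);E=208*np.array([np.sin(th),np.cos(th)])
    d=np.array([-np.sin(ph),-np.cos(ph)]);n=np.array([np.cos(ph),-np.sin(ph)])
    return tuple(E-h*n-(tip-s)*d)
def row(p,ph):
    a,z=p;r=np.radians(ph);print(ph,"world mm",np.round([623.6-.139*a,-115+.99*a,3+z],1),"rotvec",np.round([-.99*r,-.139*r],3))
if __name__=="__main__":
    for t in range(0,22,2): row(rig(t),t)
    print()
    for th,ph,s in [(22,20,23),(26,24,22),(30,27,20),(35,31,17),(40,34,15),(45,38,13),(50,38,12),(55,38,12),(60,38,12),(65,38,12),(70,38,12),(75,38,12),(80,38,12),(84,38,12)]: print(th,s,end=' ');row(sup(th,ph,s),ph)
E
python3 t.py
```

```text
0 world mm [ 625.9 -131.3  196.8] rotvec [-0. -0.]
2 world mm [ 625.  -124.6  197.3] rotvec [-0.035 -0.005]
4 world mm [ 624.  -117.9  197.5] rotvec [-0.069 -0.01 ]
6 world mm [ 623.1 -111.2  197.5] rotvec [-0.104 -0.015]
8 world mm [ 622.1 -104.5  197.2] rotvec [-0.138 -0.019]
10 world mm [621.2 -97.8 196.7] rotvec [-0.173 -0.024]
12 world mm [620.2 -91.1 196. ] rotvec [-0.207 -0.029]
14 world mm [619.3 -84.4 195. ] rotvec [-0.242 -0.034]
16 world mm [618.4 -77.8 193.8] rotvec [-0.276 -0.039]
18 world mm [617.5 -71.2 192.4] rotvec [-0.311 -0.044]
20 world mm [616.5 -64.7 190.8] rotvec [-0.346 -0.049]

22 23 20 world mm [619.  -82.1 197.2] rotvec [-0.346 -0.049]
26 22 24 world mm [617.1 -68.4 195.4] rotvec [-0.415 -0.058]
30 20 27 world mm [615.1 -54.5 192.6] rotvec [-0.467 -0.066]
35 17 31 world mm [612.7 -37.  188.4] rotvec [-0.536 -0.075]
40 15 34 world mm [610.4 -20.8 181.1] rotvec [-0.587 -0.082]
45 13 38 world mm [608.2  -5.  173.1] rotvec [-0.657 -0.092]
50 12 38 world mm [606.4   7.8 160.5] rotvec [-0.657 -0.092]
55 12 38 world mm [604.8  18.7 146.1] rotvec [-0.657 -0.092]
60 12 38 world mm [603.5  28.3 130.8] rotvec [-0.657 -0.092]
65 12 38 world mm [602.3  36.6 114.7] rotvec [-0.657 -0.092]
70 12 38 world mm [601.3  43.5  97.9] rotvec [-0.657 -0.092]
75 12 38 world mm [600.6  48.9  80.6] rotvec [-0.657 -0.092]
80 12 38 world mm [600.   52.8  62.9] rotvec [-0.657 -0.092]
84 12 38 world mm [599.8  54.8  48.5] rotvec [-0.657 -0.092]
```

```bash
python3 -m inch '[-1,7,0.5,-0.035,-0.005,0,55, -2,13,0.7,-0.069,-0.01,0,55, -3,20,0.7,-0.104,-0.015,0,55, -4,25,0.5,-0.13,-0.018,0,55, -4.5,30,0.2,-0.155,-0.022,0,55, -5,34,-0.1,-0.175,-0.025,0,55, -5.5,38,-0.5,-0.195,-0.027,0,55, -6,42,-1,-0.215,-0.03,0,55]'
python3 -m inch '[-0.5,3,-0.4,-0.015,-0.002,0,55,-1,6,-1,-0.03,-0.004,0,55,-1.5,9,-1.6,-0.046,-0.006,0,55,-2,12,-2.2,-0.061,-0.009,0,55,-2.5,15,-2.8,-0.076,-0.011,0,55,-3,18,-3.5,-0.096,-0.014,0,55,-3,20,-4,-0.106,-0.015,0,55,-3,20,-4,-0.106,-0.015,0,55]'
python3 - <<'E'
from h import *
cv2.imwrite("pics/w3.png",bot.camera("wrist"));a=bot.camera("scene")[140:300,200:420];cv2.imwrite("pics/s3.png",cv2.resize(a,None,fx=3.6,fy=3.6,interpolation=2))
print(bot.get_obs()["joint_pos"])
E
```

```text
clock: 7.0
eef_pos: [0.6209, -0.0884, 0.194]
tool_rot: [-0.071, 0.991, -0.109, 0.008]
ft_force: [-0.1, 0.5, -0.2]
grip_width: 0.0466
grasp_force: 0.0
clock: 7.67
eef_pos: [0.6173, -0.0676, 0.1888]
tool_rot: [-0.071, 0.984, -0.161, 0.011]
ft_force: [0.0, 0.6, 0.4]
grip_width: 0.0468
grasp_force: 0.1
[ 0.03375983  0.48347226  0.15116179  1.20330443 -0.3224563  -0.11562303]
```

View pics/s3.png

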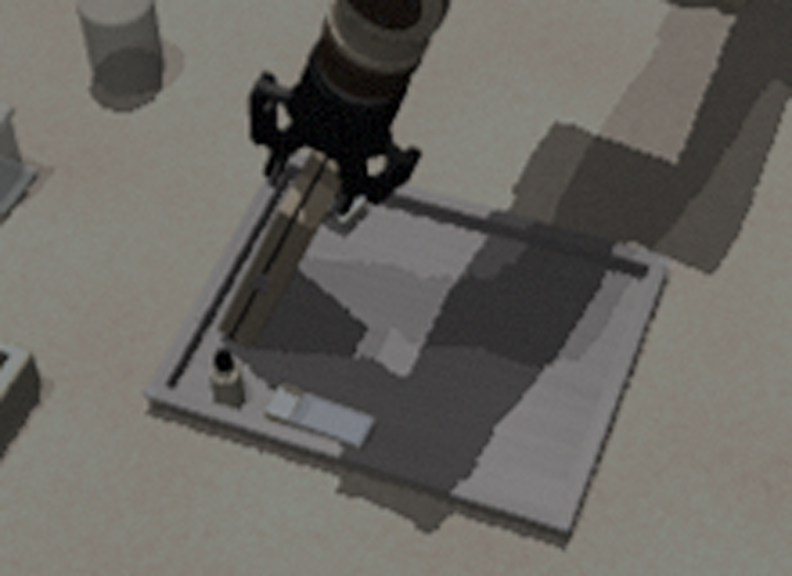

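The scene view shows the box leaning about 19° on the front finger, its heel near (230,335) in the crop and clear of the oil bottle. Next I'll open fully while holding the front pad in place.

```bash
python3 -m inch '[0,0,0,0,0,0,62, 0,-1,1,0,0,0,68, 0.4,-3,2,0,0,0,75, 0.7,-5,3,0,0,0,82, 1,-8,5,0,0,0,90, 1.3,-10,6.5,0,0,0,97, 1.6,-12,8,0,0,0,100, 1.7,-13,8,0,0,0,100]'
python3 -m inch '[0,0,0,0,0,0,100,-0.2,1.5,0,-0.01,-0.001,0,100]'
```

```text
clock: 8.43
eef_pos: [0.6195, -0.0821, 0.1979]
tool_rot: [-0.07, 0.984, -0.161, 0.011]
ft_force: [-0.4, 0.8, 0.0]
grip_width: 0.0857
grasp_force: 0.1
clock: 8.6
eef_pos: [0.6192, -0.0807, 0.1975]
tool_rot: [-0.07, 0.984, -0.166, 0.011]
ft_force: [-0.2, -0.5, -0.8]
grip_width: 0.085
grasp_force: 0.1
```

```bash
python3 -m inch '[-1,6,-1,-0.042,-0.006,0,100, -2,12,-2,-0.084,-0.012,0,100, -3,19,-3.5,-0.11,-0.016,0,100, -4,26,-5,-0.136,-0.019,0,100, -5.3,35,-7,-0.17,-0.024,0,100, -6.5,43.5,-9,-0.205,-0.029,0,100, -7.8,52,-12.7,-0.23,-0.032,0,100, -9,60,-16.5,-0.256,-0.036,0,100]'
python3 -m inch '[-1,8,-4,-0.035,-0.005,0,100, -2,16,-8,-0.07,-0.01,0,100, -3,22,-14,-0.07,-0.01,0,100, -4,28.5,-20.6,-0.07,-0.01,0,100, -4,28.5,-20.6,-0.07,-0.01,0,100]'
python3 - <<'E'
from h import *
a=bot.camera("scene")[140:300,200:420];cv2.imwrite("pics/s4.png",cv2.resize(a,None,fx=3.6,fy=3.6,interpolation=2))
print(bot.get_obs()["joint_pos"])
E
```

```text
clock: 9.27
eef_pos: [0.6099, -0.019, 0.1805]
tool_rot: [-0.069, 0.954, -0.292, 0.02]
ft_force: [0.6, 1.2, -1.4]
grip_width: 0.0854
grasp_force: 0.3
clock: 9.68
eef_pos: [0.6054, 0.0098, 0.1583]
tool_rot: [-0.069, 0.943, -0.324, 0.021]
ft_force: [-0.6, 2.1, -0.3]
grip_width: 0.0852
grasp_force: 0.5
[ 0.30089244  0.57946697  0.10526064  1.22221468 -0.65258345  0.1989246 ]
```

View pics/s4.png

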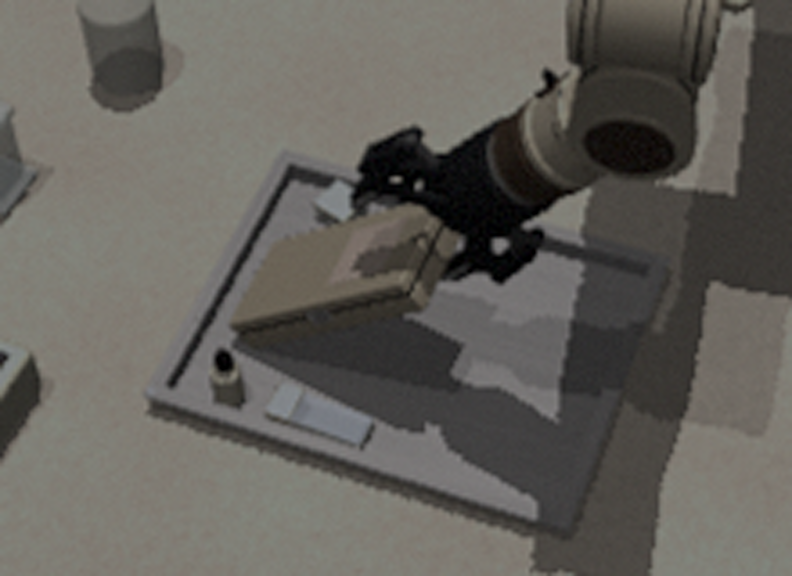

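The box is at about 50°, resting on the front finger with its lid up and its foot at the left (235,325). I'll keep lowering.

```bash
python3 -m inch '[-0.8,5.5,-7,0,0,0,100, -1.6,11,-14.4,0,0,0,100, -2.3,16,-22,0,0,0,100, -2.9,20.5,-29.7,0,0,0,100, -3.5,24.7,-37.5,0,0,0,100, -4.1,28.8,-45.8,0,0,0,100, -4.6,32.3,-54,0,0,0,100, -5.1,35.7,-62.6,0,0,0,100]'
python3 -m inch '[-0.4,3,-8.5,0,0,0,100, -0.7,5.4,-17.3,0,0,0,100, -1,7.5,-26,0,0,0,100, -1.2,8.8,-32,0,0,0,100, -1.2,8.8,-32,0,0,0,100]'
python3 - <<'E'
from h import *
a=bot.camera("scene")[140:300,200:420];cv2.imwrite("pics/s5.png",cv2.resize(a,None,fx=3.6,fy=3.6,interpolation=2))
print(bot.get_obs()["joint_pos"])
E
```

```text
clock: 10.4
eef_pos: [0.6008, 0.0445, 0.0966]
tool_rot: [-0.068, 0.943, -0.325, 0.022]
ft_force: [-0.6, 0.3, -2.0]
grip_width: 0.0852
grasp_force: 0.6
clock: 10.82
eef_pos: [0.5988, 0.0528, 0.0637]
tool_rot: [-0.068, 0.943, -0.325, 0.021]
ft_force: [0.2, 1.4, -1.4]
grip_width: 0.0856
grasp_force: 0.7
[ 0.37202985  0.70470117  0.05489792  1.10141905 -0.64254624  0.28831827]
```

View pics/s5.png

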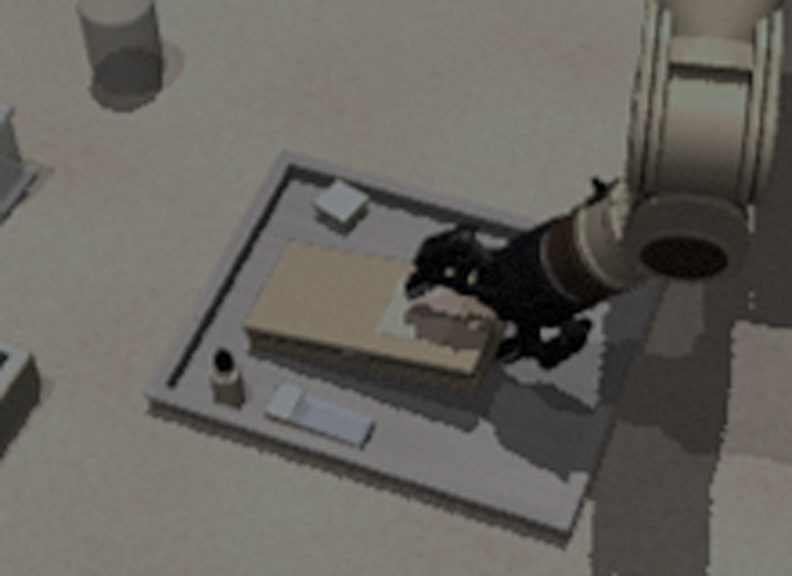

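The box is at about 80° with its foot off the rim, so it will need a final push. I'll lower the last bit and draw the ramp finger out slowly.

```bash
python3 -m inch '[0,0.7,-5,0,0,0,100,-0.1,1.4,-10,0,0,0,100,-0.2,2,-14,0,0,0,100,-0.2,2,-14,0,0,0,100]'
python3 -m inch '[0,0,-2,0,0,0,100,0,0,-4,0,0,0,100,0,0,-4,0,0,0,100]'
python3 -m inch '[-0.3,2,0,0,0,0,100,-0.6,4,0,0,0,0,100,-0.9,6,0,0,0,0,100,-1.1,8,0,0,0,0,100,-1.1,8,0,0,0,0,100]'
python3 - <<'E'
from h import *
np.set_printoptions(precision=4,suppress=True)
a=bot.camera("scene")[140:300,200:420];cv2.imwrite("pics/s6.png",cv2.resize(a,None,fx=3.6,fy=3.6,interpolation=2))
print(bot.get_obs()["ft_force"])
E
```

```text
clock: 11.2
eef_pos: [0.5991, 0.0547, 0.0507]
tool_rot: [-0.068, 0.943, -0.325, 0.021]
ft_force: [-0.4, 0.4, -1.4]
grip_width: 0.0857
grasp_force: 0.6
clock: 11.45
eef_pos: [0.5995, 0.0549, 0.0473]
tool_rot: [-0.068, 0.943, -0.325, 0.022]
ft_force: [-0.1, 0.5, -1.1]
grip_width: 0.0858
grasp_force: 0.7
clock: 11.87
eef_pos: [0.5987, 0.0634, 0.0479]
tool_rot: [-0.068, 0.943, -0.325, 0.022]
ft_force: [-0.6, 0.6, 0.0]
grip_width: 0.0851
grasp_force: 0.2
[-0.4869  0.8482 -0.884 ]
```

View pics/s6.png

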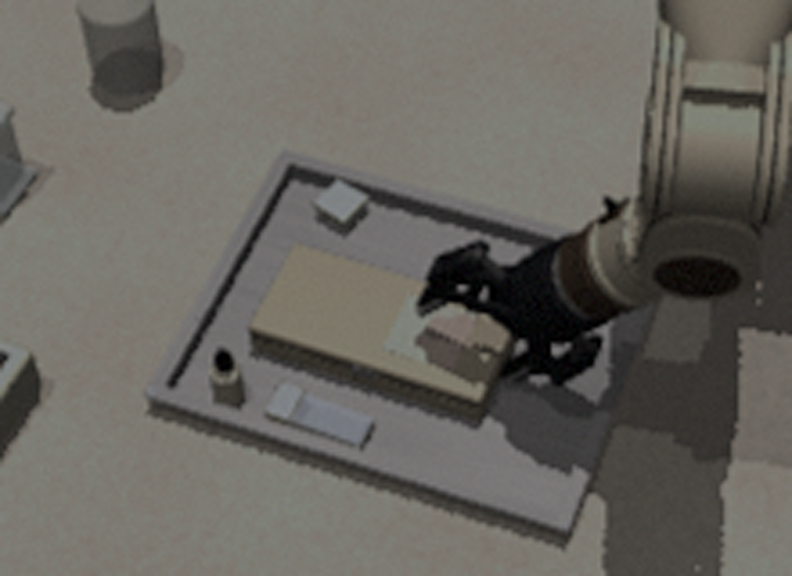

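```bash
python3 -m inch '[0,0,-1.5,0,0,0,100,0,0,-3,0,0,0,100,0,0,-3,0,0,0,100]'
python3 -m inch '[-0.3,2,0,0,0,0,100,-0.6,4,0,0,0,0,100,-0.9,6,0,0,0,0,100,-1.2,8,0,0,0,0,100,-1.5,10,0,0,0,0,100,-1.8,12,0,0,0,0,100,-2.1,14,0,0,0,0,100,-2.4,16,0,0,0,0,100]'
python3 -m inch '[-0.3,2,0,0,0,0,100,-0.6,4,0,0,0,0,100,-0.9,6,0,0,0,0,100,-1.2,8,0,0,0,0,100,-1.5,10,0,0,0,0,100,-1.8,12,0,0,0,0,100,-2.1,14,0,0,0,0,100,-2.4,16,0,0,0,0,100]'
python3 - <<'E'
from h import *
np.set_printoptions(precision=4,suppress=True)
a=bot.camera("scene")[140:300,200:420];b=bot.camera("top")[120:280,240:440]
cv2.imwrite("pics/s7.png",np.vstack([cv2.resize(a,(396,288),interpolation=2),cv2.resize(b,(396,311),interpolation=2)]))
for c in("scene","top"):
  for n in("slide_box","lid_face","box_heel"):
    print(c,n,[(np.round(r["uv"],1),round(r["confidence"],2),onz(c,r["uv"],{"lid_face":.037,"slide_box":.02,"box_heel":.003}[n])[:2]) for r in bot.spot_point(c,n)[:2]])
print(bot.get_obs()["ft_force"])
E
```

```text
clock: 12.17
eef_pos: [0.5988, 0.0632, 0.0446]
tool_rot: [-0.067, 0.943, -0.325, 0.022]
ft_force: [0.1, 1.3, 0.9]
grip_width: 0.0857
grasp_force: 1.0
clock: 12.83
eef_pos: [0.596, 0.0791, 0.0446]
tool_rot: [-0.068, 0.943, -0.325, 0.022]
ft_force: [0.5, 0.1, 0.5]
grip_width: 0.0853
grasp_force: 0.0
clock: 13.5
eef_pos: [0.5936, 0.0951, 0.0446]
tool_rot: [-0.068, 0.943, -0.325, 0.022]
ft_force: [-0.4, -0.0, 0.3]
grip_width: 0.0856
grasp_force: 0.0
scene slide_box [(array([273.3, 222.5]), 0.58, array([ 0.6302, -0.1165]))]
scene lid_face [(array([307.5, 229.9]), 0.97, array([ 0.6141, -0.0035]))]
scene box_heel [(array([274.3, 228.8]), 0.9, array([ 0.6391, -0.1088]))]
top slide_box [(array([358.5, 186.4]), 0.96, array([ 0.6225, -0.1191])), (array([369.4, 183. ]), 0.16, array([ 0.6343, -0.1588]))]
top lid_face [(array([332.8, 190.8]), 0.86, array([ 0.6065, -0.0254])), (array([301. , 196.7]), 0.21, array([0.587 , 0.0881]))]
top box_heel [(array([355.1, 185.8]), 0.97, array([ 0.6264, -0.1085]))]
[-0.4945  0.0579  0.3424]
```

View pics/s7.png

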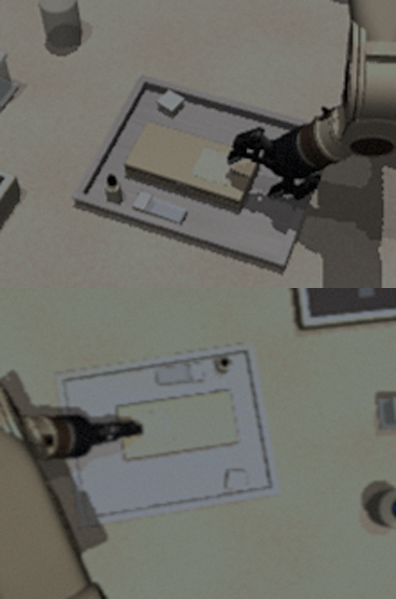

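The box lies flat with its lid up, and its foot is about 45 mm from the rim. I'll withdraw, set the tool upright with the fingers across the tray, and measure.

```bash
python3 -m inch '[0,0,25,0,0,0,100, 0,0,55,0,0,0,100, -3,20,85,0.1,0.014,0,100, -6,40,100,0.22,0.031,0,100, -8,55,100,0.34,0.048,0,100, -9,60,100,0.46,0.065,0,100, -9,60,100,0.57,0.08,0,100, -9,60,100,0.651,0.091,0,50]'
python3 -m inch '[0,0,0,0,0,-0.12,50,0,0,0,0,0,-0.24,50,0,0,0,0,0,-0.36,50,0,0,0,0,0,-0.48,50,0,0,0,0,0,-0.6,50,0,0,0,0,0,-0.72,50,0,0,0,0,0,-0.84,50,0,0,0,0,0,-0.96,50]'
python3 -m inch '[0,0,0,0,0,-0.12,50,0,0,0,0,0,-0.24,50,0,0,0,0,0,-0.36,50,0,0,0,0,0,-0.48,50,0,0,0,0,0,-0.59,50,0,0,0,0,0,-0.59,50]'
cat > m.py <<'E'
from h import *
np.set_printoptions(precision=4,suppress=True)
bot.camera("top");m=bot.silhouettes("top","slide_box")[0]
q=cv2.boxPoints(cv2.minAreaRect(cv2.findNonZero(m["mask"].astype(np.uint8))))
P=np.array([onz("top",p,.037)[:2] for p in q]);s=np.array([.616,-.164])
for yaw in (9,):
  a=np.array([-np.sin(np.radians(yaw)),np.cos(np.radians(yaw))]);l=np.array([a[1],-a[0]])
  print(m["confidence"],"world",P.tolist(),"\na",(P-s)@a,"lat",(P-s)@l)
print(bot.spot_point("top","lid_face")[:1],bot.spot_point("top","slide_box")[:1])
o=bot.get_obs();print(o["eef_pos"],o["tool_rot"],o["joint_pos"])
E
python3 m.py
```

```text
clock: 14.57
eef_pos: [0.5853, 0.1548, 0.1464]
tool_rot: [-0.071, 0.997, -0.001, 0.002]
ft_force: [-0.8, -1.3, -0.5]
grip_width: 0.0754
grasp_force: 0.0
clock: 15.23
eef_pos: [0.5846, 0.1546, 0.1446]
tool_rot: [0.4, 0.916, -0.003, -0.001]
ft_force: [0.8, -0.2, -0.6]
grip_width: 0.0428
grasp_force: 0.0
clock: 15.73
eef_pos: [0.5846, 0.1546, 0.1446]
tool_rot: [0.648, 0.762, -0.003, -0.002]
ft_force: [0.2, -0.0, 0.4]
grip_width: 0.0426
grasp_force: 0.0
0.92 world [[0.6453498150494417, 0.09804831940727676], [0.6740005979854689, -0.10784972502006102], [0.5745665083758928, -0.12082952922029919], [0.5464026353825266, 0.0843011048929991]] 
a [0.2542 0.0464 0.0491 0.2561] lat [ 0.07    0.0661 -0.0342 -0.0299]
[{'uv': [330.4, 188.3], 'confidence': 0.89}] [{'uv': [358.7, 187.0], 'confidence': 0.77}]
[0.5846 0.1548 0.1446] [ 0.6461  0.7632 -0.0024 -0.0019] [0.2587 0.5141 0.1205 1.1833 0.0004 1.6637]
```

```bash
python3 -m inch '[2,-12,-30,0,0,0,50, 3.9,-24.7,-60,0,0,0,50, 3.9,-24.7,-90,0,0,0,50, 3.9,-24.7,-108,0,0,0,50, 3.9,-24.7,-117,0,0,0,50, 3.9,-24.7,-117,0,0,0,50]'
python3 -m inch '[0.9,-6,0,0,0,0,50, 1.9,-12,0,0,0,0,50, 2.8,-18,0,0,0,0,50, 3.8,-24,0,0,0,0,50, 4.7,-30,0,0,0,0,50, 5.3,-34,0,0,0,0,50, 5.9,-38,0,0,0,0,50, 6.5,-42,0,0,0,0,50]'
python3 m.py
```

```text
clock: 16.43
eef_pos: [0.5873, 0.1298, 0.0256]
tool_rot: [0.647, 0.763, -0.004, -0.003]
ft_force: [0.0, -0.1, -0.1]
grip_width: 0.0428
grasp_force: 0.0
clock: 17.1
eef_pos: [0.5956, 0.0884, 0.0283]
tool_rot: [0.647, 0.763, -0.001, -0.002]
ft_force: [0.3, 4.1, 2.5]
grip_width: 0.0429
grasp_force: 1.9
0.67 world [[0.6517409803460852, 0.046704558136200176], [0.6817878617763273, -0.11829854172711338], [0.5832555019445377, -0.13530884570288507], [0.5536504110837382, 0.02911083641080357]] 
a [0.2025 0.0348 0.0335 0.2005] lat [ 0.0683  0.0721 -0.0279 -0.0314]
[{'uv': [332.9, 191.4], 'confidence': 0.79}] [{'uv': [360.2, 186.3], 'confidence': 0.59}]
[0.595  0.0875 0.0273] [ 0.647   0.7624 -0.003  -0.0015] [ 0.1467  0.6231 -0.0287  0.9255 -0.0017  1.5541]
```

```bash
python3 -m inch '[0.6,-4,0,0,0,0,50, 1.2,-8,0,0,0,0,50, 1.9,-12,0,0,0,0,50, 2.5,-16,0,0,0,0,50, 3.1,-20,0,0,0,0,50, 3.8,-24,0,0,0,0,50, 3.8,-24,0,0,0,0,50]'
python3 -m inch '[0.3,-2,0,0,0,0,50,0.3,-2,0,0,0,0,50]'
python3 m.py
```

```text
clock: 17.88
eef_pos: [0.5988, 0.0628, 0.0274]
tool_rot: [0.647, 0.762, -0.003, -0.002]
ft_force: [-0.0, -0.1, -0.7]
grip_width: 0.0423
grasp_force: 0.0
clock: 18.05
eef_pos: [0.5991, 0.0616, 0.0275]
tool_rot: [0.647, 0.762, -0.003, -0.002]
ft_force: [0.5, -0.3, 0.6]
grip_width: 0.0425
grasp_force: 0.0
0.69 world [[0.6556323227322933, 0.01647862169586783], [0.6862064953327691, -0.14648025121270325], [0.588646213140518, -0.16374855434833183], [0.5585107624807898, -0.0013569854839892773]] 
a [0.1721 0.0063 0.0045 0.1696] lat [ 0.0674  0.0721 -0.027  -0.0313]
[{'uv': [340.1, 185.2], 'confidence': 0.9}] [{'uv': [371.7, 182.8], 'confidence': 0.59}]
[0.5993 0.0621 0.0277] [ 0.6469  0.7626 -0.0024 -0.0017] [ 0.1037  0.624  -0.0258  0.9268 -0.0008  1.5106]
```

```bash
for i in 1; do python3 -m inch '[0.3,-1.5,0,0,0,0,50,0.3,-1.5,0,0,0,0,50]'; python3 -m inch '[0.3,-1.5,0,0,0,0,50,0.3,-1.5,0,0,0,0,50]'; done; python3 m.py
```

```text
clock: 18.42
eef_pos: [0.5995, 0.0609, 0.0277]
tool_rot: [0.647, 0.763, -0.002, -0.002]
ft_force: [-0.3, 1.5, -0.2]
grip_width: 0.0429
grasp_force: 0.6
clock: 18.58
eef_pos: [0.5998, 0.0594, 0.0277]
tool_rot: [0.647, 0.763, -0.002, -0.002]
ft_force: [-0.3, 2.0, 0.2]
grip_width: 0.0432
grasp_force: 0.9
0.75 world [[0.6613838143270894, 0.007159612354620405], [0.6857357912560629, -0.1505879103845943], [0.5848560225908925, -0.16509395858175974], [0.560901470086558, -0.00793490301025774]] 
a [0.162  0.0023 0.0038 0.1628] lat [ 0.0716  0.071  -0.0309 -0.03  ]
[{'uv': [341.5, 187.5], 'confidence': 0.8}] [{'uv': [370.5, 186.0], 'confidence': 0.78}]
[0.5998 0.0594 0.0277] [ 0.6468  0.7627 -0.0022 -0.002 ] [ 0.0988  0.6245 -0.0249  0.9273 -0.0002  1.5055]
```

```bash
python3 -m inch '[0.2,-1.5,0,0,0,0,50,0.2,-1.5,0,0,0,0,50]'; python3 -m inch '[0.2,-1.5,0,0,0,0,50,0.2,-1.5,0,0,0,0,50]';python3 -m inch '[0.2,-1,0,0,0,0,50,0.2,-1,0,0,0,0,50]'
```

```text
clock: 18.95
eef_pos: [0.6, 0.0584, 0.0277]
tool_rot: [0.647, 0.763, -0.002, -0.002]
ft_force: [-1.8, 4.5, 1.5]
grip_width: 0.0428
grasp_force: 2.4
clock: 19.12
eef_pos: [0.6001, 0.0583, 0.0278]
tool_rot: [0.646, 0.763, -0.001, -0.003]
ft_force: [-0.5, 8.6, 0.4]
grip_width: 0.0427
grasp_force: 4.4
clock: 19.28
eef_pos: [0.6001, 0.0583, 0.0277]
tool_rot: [0.646, 0.763, -0.0, -0.004]
ft_force: [-1.4, 11.4, 1.9]
grip_width: 0.0426
grasp_force: 5.6
```

The force climbs to 11 N while the TCP stays put, so the foot is seated on the rim. I'll back off and check.

```bash
python3 -m inch '[-0.6,4,0,0,0,0,50,-1.6,10,0,0,0,0,50,-3.2,20,0,0,0,0,50,-6,40,10,0,0,0,50,-8,50,40,0,0,0,50,-9,55,80,0,0,0,50,-9,55,110,0,0,0,50,-9,55,110,0,0,0,50]'; python3 m.py
python3 - <<'E'
from h import *
a=bot.camera("scene")[140:300,200:420];b=bot.camera("wrist")
cv2.imwrite("pics/s8.png",np.vstack([cv2.resize(a,(396,288),interpolation=2),cv2.resize(b,(396,248),interpolation=3)]))
E
```

```text
clock: 19.95
eef_pos: [0.5955, 0.1117, 0.1453]
tool_rot: [0.647, 0.763, 0.002, 0.003]
ft_force: [2.3, -0.1, 0.9]
grip_width: 0.0426
grasp_force: 0.0
0.69 world [[0.6519177268430423, 0.05734597231295918], [0.6878380227587978, -0.1494034801926653], [0.585714348922511, -0.16605422341616294], [0.5503534381431096, 0.03993090510670031]] 
a [0.213  0.0032 0.0027 0.2117] lat [ 0.0701  0.0732 -0.0302 -0.0329]
[{'uv': [343.5, 184.0], 'confidence': 0.97}] [{'uv': [371.7, 182.4], 'confidence': 0.71}]
[0.5905 0.11   0.1366] [ 0.6469  0.7626 -0.0032 -0.0024] [ 0.1844  0.5139  0.098   1.1629 -0.0004  1.5915]
```

View pics/s8.png

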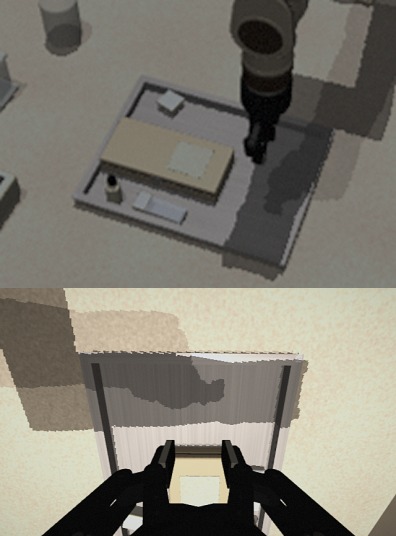

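The box lies flat with its lid up, its foot is square against the rim, and the neighbouring things have not moved. I'll hand it in.

```bash
python3 -m inch '[0,0,0,0,0,0,50,0,0,0,0,0,0,50,0,0,0,0,0,0,50]'; python3 -c "
from workcell import bot
print(bot.job_done())"
```

```text
clock: 20.5
eef_pos: [0.591, 0.11, 0.1367]
tool_rot: [0.647, 0.763, -0.003, -0.002]
ft_force: [0.3, 0.3, 0.3]
grip_width: 0.0429
grasp_force: 0.0
the job is handed in; nothing more can be done
None
```

I tipped the slide box over and lowered it on one finger, then pushed it back to the rim; it lies flat, lid up, with its foot end about 3 mm from the rim by camera and square to it. I handed the job in at about 20 s, but no verdict came back.

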